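# Third hand: hold the tool-rail post in its socket and half-clip

## Robot

A 6-joint arm with a two-finger parallel gripper is mounted at the origin on the work surface. World frame = base frame: x ahead of the robot, y to its left, z up, the work surface at z = 0. Lengths are in m, angles in degrees, forces in N, time in s.
With the tool pointing down it reaches from about 0.3 to 0.75 m from the base axis. Payload 8.5 kg.
Tool frame: the origin (TCP) lies on the centre line of the jaws, within the pads' length; the fingertips stand env.tips_ahead ahead of it and the grasp point (between the pads) lies 8 mm behind it (env.tips_ahead is the distance from the TCP to the fingertips, in m); z points along the fingers, y is the direction in which the jaws open and shut (so a half turn about z gives the same grasp; the last joint's range is limited). The gripper opens to 85 mm and grips with 20 to 120 N. Pads are 22 mm wide; open, the fingers measure 114 mm over their backs; the gripper's body (76 mm by 85 mm) begins 54 mm behind the grasp point. The pads swing forward as they close: fully open they stand 13 mm farther back than shut.
Start: joints at [60.659, 21.807, 74.336, -0, 83.858, -12.336], TCP at [0.161, 0.526, 0.242] pointing down, gripper open.
Joint ranges: [-178.18, 178.18], [-50.72, 133.34], [12.68, 142.11], [-81.47, 261.47], [9.98, 163.14], [-165.26, 165.26]. Speed limits (degrees/s): [136.94, 136.94, 180, 180, 180, 180].

## Interface

Orientations are given as a 3x3 rotation matrix whose columns are the frame's x, y, z axes.
In Python, from rig import env gives the robot as it stands.
- The arm moves only by the tool servo_tool, never from a script. Its argument "commands" is a list of rows, each an object with "linear": the shift along the tool's x, y, z in mm, a list of three; "angular": the turn, a rotation vector about the tool's x, y, z in degrees, a list of three; "gripper": the opening, from -1 (shut) to 1 (fully open). In form: [{"linear": [x, y, z], "angular": [rx, ry, rz], "gripper": gripper}, ...]. A call has 1 to 20 rows; each row is the pose to reach, as a shift and turn from the pose commanded when the call began, along the tool's axes at that moment; what a row does not reach only later rows make up. A row lasts 1/10 s, in which the tool goes at most 50 mm and 8.59 degrees, less where a joint would pass 70% of its speed; a pose out of reach is approached as far as the arm can. A call with a gripper value outside its range is refused whole. The fingers move at their own pace and stop on an object; "force" is the grip in N (left out, the last holds). Time passes only in rows, so rows that repeat a pose let the fingers close. It gives the time, the measured TCP pose, the force and the opening at its end, in the units of the state.
- env.observe(): the state, without advancing time (a new reading comes with each control period).
- env.get_image(name): name is "side" or "top" or "wrist"; returns a dict with "frame" (400x640x3 uint8, blue, green, red), "fx", "fy", "cx", "cy" (pixels), "cam_to_world" (4x4, takes a point from camera to world coordinates); the wrist camera has in their place "T_tool_cam" (4x4, takes a point from camera to tool coordinates, whose origin is the TCP and whose axes are the flange's). Camera axes: x right, y up, looking along -z (the intrinsics and any distortion apply to the point x, -y, -z); pixel columns grow to the right and rows downward; lengths in m; the calibration is good to about 2 mm. The wrist camera is an equidistant fisheye: a pixel r from the principal point sees the ray r / f radians off the axis. A picture is of the moment at which its call begins: read the wrist's pose just before it. There is no depth.
- env.close_job(): hands the job in, once; it reports no verdict.
Trained networks look in a picture, given as the dict that the camera call returned (one of the last four; its "shot" number tells which), for a name from the list of things; names that differ only in an ending like _2 or _b are one class to them, and where a whole thing is asked for, a point or a joint stands for the part that bears it (a point fixed in the world has none). Each returns a list of dicts, best first, with "confidence" (0 to 1); they miss things now and then, are a little off and sometimes report something else, mostly with a low value. They report only what shows in the picture. A call takes as long as a camera call. They do not tell look-alikes from the thing itself.
- env.trace(picture, query): "pixels" (400x640 bool, what is visible of it) and "extent" ([left, top, right, bottom] in pixels, round what is visible of it).
The state is a dict: "time_s": time; "q": joint angles; "qvel": joint speeds; "joint_efforts": joint torques, N m; "position": TCP position; "tool_rot": TCP orientation; "ft_force": force on the tool from outside, world axes, zero at the start; "wrist_torque": the same for the moment, N m; "grip_width": finger opening in m.
Only numpy, scipy, OpenCV 4.12 (cv2) and the standard library are available. Lean on these libraries where they do the work, as an engineer would, in place of code of your own. Each camera call takes 0.05 s, during which the arm holds its last target.

## Task

The tool-rail post is waiting in the grey pot: take it, stand it upright in the socket cup beside the plywood partition, with its foot on the bottom of the cup, then press it sideways into the rubber-lined half-clip with a steady push of about 10 newtons. Be my third hand while I screw on the strap: finish while still gripping the post and pushing, and let nothing go. Never shove the clip hard, leave the pot standing, and leave the bottle, the dish, the scoop and the fork where they are.

Things in the scene. Friction and masses are not known exactly. Their poses are not given: they have to be found in the camera images.
- post_center (a point): centre (half-way along) of the post to be fitted: a round aluminium tube, 22 mm in diameter, 230 mm long, 0.1 to 0.2 kg, with a black plug in its top end. z runs along it from the plain foot to the plugged top. It starts leaning in the grey pot, about 26 degrees from upright, roughly towards the robot, its upper 100 mm free above the rim
- post_foot (a point): centre of the post's foot end face, 115 mm from its centre; z axis along the post towards its top
- socket (a point): centre of the inner bottom of the socket cup: a grey flanged cup screwed to the worktop, 38 mm inside diameter (8 mm of play all round the post), flaring at the mouth. The inner bottom is 8 mm, the mouth 42 mm above the worktop. z is up; x points level, square to the partition, from the cup to the half-clip: the direction to push
- clip_face (a point): middle of the rubber lining's flat face in the open half-clip, 140 mm above the worktop and 14 mm from the cup's axis along x (an upright post centred in the cup stands 3 mm clear of it). Lining 40 mm high, flat 22 mm wide, then slanted lips and steel ears out to 41 mm either side, up to 11 mm proud of the face. Axes as the socket's. It gives along x like a spring, 3.3 N per mm, up to 12 mm
- stand: the fixed plywood partition that carries the half-clip on a rubber buffer, and the socket cup: board 18 mm thick, 260 mm long, 165 mm high, its near face 43 mm from the cup's axis. Origin on the worktop below the cup's axis; axes as the socket's
- pot_center (a point): centre (half-way up) of the grey plastic pot, loose, 0.45 kg, 120 mm high, 103 mm across the rim, 4 to 8 mm wall; z axis up
- bottle: bystander: green glass bottle with a white twist cap, 64 mm in diameter, 190 mm high, standing; origin at the centre of its underside
- dish: bystander: white ceramic dish, 112 mm across, 24 mm high, with the clip's strap and screws lying in it; origin at the centre of its underside
- scoop: bystander: red plastic scoop, lying, blade 110 x 70 x 35 mm towards its x axis, handle 100 mm towards -x; origin on its underside where the blade meets the handle
- fork: bystander: steel hand fork with a wooden handle, lying, about 245 mm long, 70 mm wide, 26 mm high; origin on its underside near mid-length, tines towards its x axis, handle towards -x
Not all that is in view belongs to the job. Of the things like the part that bears post_center, leave any that is orange; of the rest the larger one is meant.

How it is judged (in metres and radians):
On the way:
1. the post is stood upright in the socket cup (horizontal distance between post_foot and socket below 0.014 m and z of post_foot in the frame of socket below 0.012 m and angle between post_center's own z axis and vertical below 0.12 rad), for 0.2 s.
At the end, for the whole second after the job is handed in: At the end and through the second after it, the gripper still holds the post; the post stands upright within 4 degrees, its foot in the socket cup and within 6 mm of the cup's bottom; it presses on the half-clip with 5 to 16 N and is at rest; the pot still stands (horizontal distance between post_foot and socket below 0.012 m and z of post_foot in the frame of socket below 0.006 m and angle between post_center's own z axis and vertical below 0.07 rad and contact force between post and clip between 5 and 16 N and contact force between the fingers and post above 2 N and linear speed of post below 0.02 m/s and angle between pot_center's own z axis and vertical below 0.2 rad); the arm keeps its last pose, push and grip.
It fails at once if the half-clip is shoved with more than 30 N (contact force between post and clip above 30 N).
It fails at once if the pot is tipped over (angle between pot_center's own z axis and vertical above 0.6 rad).
It fails at once if the bottle, dish, scoop or fork is moved by more than 20 mm (distance of any of bottle, dish, scoop, fork from where it was at the start of the episode above 0.02 m).
It also fails if it takes over 48 s, if anything falls off the work surface, if the arm or the gripper's body presses on something with over 40 N, if the wrist force passes 120 N, or if a joint passes its speed limit or range.

## Working session

There is one attempt and no reset: what is moved stays moved. The work goes in short steps, Python scripts to look and compute and a tool call to move; the robot and the scene stay as the last step left them, time stands still between calls to the robot, and variables do not carry over. Pictures are saved under pics/ and viewed, and the job is handed in when it is done.

Besides the shell and the picture viewer there is one more tool, called after "Emit:" by a JSON object that holds its "method" and its "body", one argument or row to a line. servo_tool: Moves the arm, as the interface text tells. Its arguments: {"type":"object","properties":{"commands":{"type":"array","items":{"type":"object","properties":{"linear":{"type":"array","items":{"type":"number"}},"angular":{"type":"array","items":{"type":"number"}},"gripper":{"type":"number"}}}},"force":{"type":"number"}},"required":["commands"]}

```bash
ls; mkdir -p pics
python3 - <<'E'
from rig import env
import cv2,numpy as np,pickle
o=env.observe();print(o,env.tips_ahead)
D={}
for n in ["side","top","wrist"]:
    p=env.get_image(n);cv2.imwrite(f"pics/{n}0.png",p["frame"]);D[n]=p
    print(n,{k:v for k,v in p.items() if k!="frame"})
    for q in ["post_center","pot_center","bottle","dish","scoop","fork","stand","clip_face","socket"]:
        try:
            for d in env.trace(p,q)[:3]: print(q,round(d["confidence"],2),d["extent"],d["pixels"].sum())
        except Exception as e: print(q,e)
pickle.dump(D,open("d0.pkl","wb"))
E
```

```text
pics
{'time_s': 0.0, 'q': array([ 6.06595877e+01,  2.18417854e+01,  7.43849561e+01,  3.07674131e-04,
        8.38567085e+01, -1.23361403e+01]), 'qvel': array([ 0.06513254,  0.0040894 , -0.01538287,  0.0265438 ,  0.04606052,
       -0.01169094]), 'joint_efforts': array([-3.70202661e-04, -4.48477077e+01, -2.31268090e+01, -3.32437166e-04,
        5.00531503e-03,  1.25692787e-05]), 'position': array([0.16071216, 0.52571285, 0.24170311]), 'tool_rot': array([[-9.56282671e-01,  2.92443050e-01, -7.18324729e-04],
       [ 2.92443761e-01,  9.56281884e-01, -1.26703060e-03],
       [ 3.16386632e-04, -1.42170899e-03, -9.99998939e-01]]), 'ft_force': array([-1.55923847, -0.0953681 ,  0.66779148]), 'wrist_torque': array([-0.01362441, -0.03795376,  0.0109526 ]), 'grip_width': 0.08557720925728196} 0.011
side {'fx': 516.1440002003276, 'fy': 516.1440002003276, 'cx': 320.9137413309302, 'cy': 197.89863365712702, 'cam_to_world': array([[ 0.98602941,  0.11116912, -0.12404611,  0.4230542 ],
       [-0.16585897,  0.58645898, -0.79281565, -1.13999587],
       [-0.01538867,  0.80231371,  0.5967042 ,  0.92133665
[... 1706 characters left out ...]
p_face 0.54 [177.7, 195.2, 186.2, 228.4] 175
clip_face 0.42 [280.9, 131.0, 310.3, 165.0] 721
socket 0.74 [158.6, 165.5, 213.7, 273.9] 2905
socket 0.38 [344.8, 83.1, 384.8, 168.1] 809
wrist {'fx': 309.70691628693146, 'fy': 309.70691628693146, 'cx': 315.8091778292195, 'cy': 200.76092542017753, 'T_tool_cam': array([[ 1.11661327e-03,  9.63791205e-01,  2.66655707e-01,
         6.69759107e-02],
       [ 9.99999376e-01, -1.08026030e-03, -2.83013626e-04,
        -5.31896457e-04],
       [ 1.52915300e-05,  2.66655857e-01, -9.63791810e-01,
        -1.32452005e-01],
       [ 0.00000000e+00,  0.00000000e+00,  0.00000000e+00,
         1.00000000e+00]]), 'shot': 3}
scoop 0.71 [2.9, 333.2, 47.5, 384.4] 628
```

View pics/side0.png

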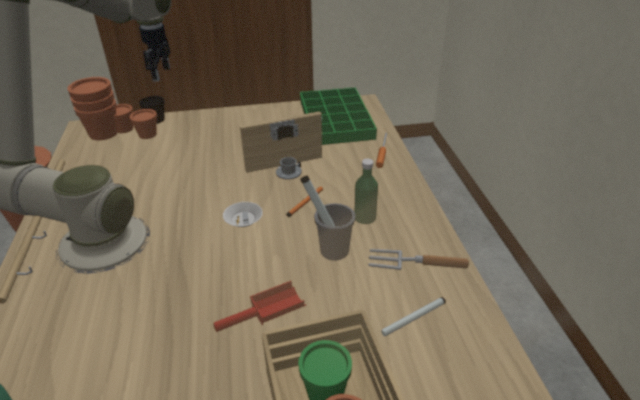

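View pics/top0.png

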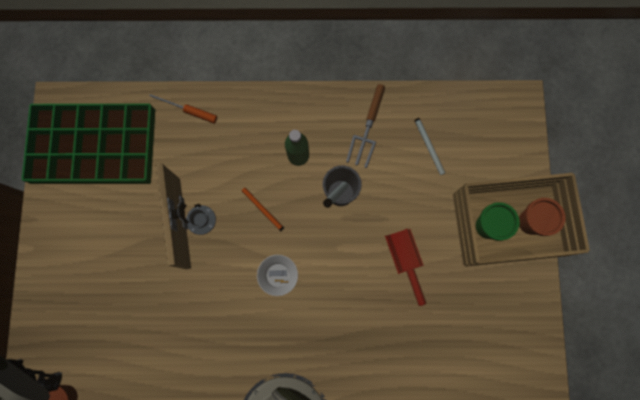

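View pics/wrist0.png

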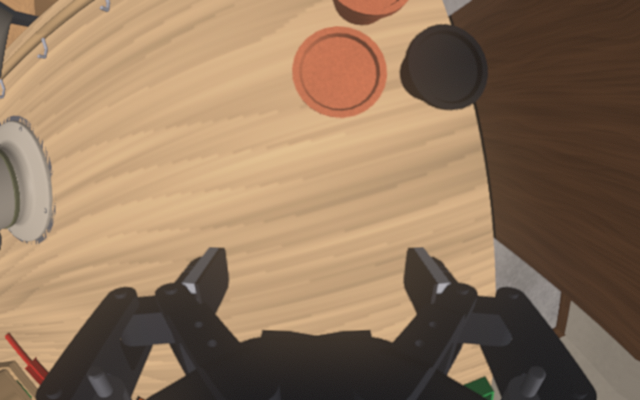

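Side view: the leaning post is in the grey pot, with its top at about (306,181). There are two look-alikes: an orange rod at (305,200) and a thinner aluminium tube lying at (415,316). The one in the grey pot fits the description: not orange, thicker, leaning in the pot. I'll confirm in enlarged crops.

Run:
```python
import pickle,cv2,numpy as np
D=pickle.load(open("d0.pkl","rb"))
s=D["side"]["frame"];t=D["top"]["frame"]
a=cv2.resize(s[165:275,270:470],None,fx=4,fy=4,interpolation=cv2.INTER_CUBIC)
b=cv2.resize(t[155:215,305:380],None,fx=8,fy=8,interpolation=cv2.INTER_CUBIC)
b=np.clip(b*1.8,0,255).astype(np.uint8)
cv2.imwrite("pics/ca.png",a);cv2.imwrite("pics/cb.png",b)
c=cv2.resize(s[100:190,230:330],None,fx=6,fy=6,interpolation=cv2.INTER_CUBIC);cv2.imwrite("pics/cc.png",c)
d=cv2.resize(t[155:275,150:225],None,fx=5,fy=5,interpolation=cv2.INTER_CUBIC);cv2.imwrite("pics/cd.png",np.clip(d*1.8,0,255).astype(np.uint8))
```

```text
(no output)
```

View pics/ca.png

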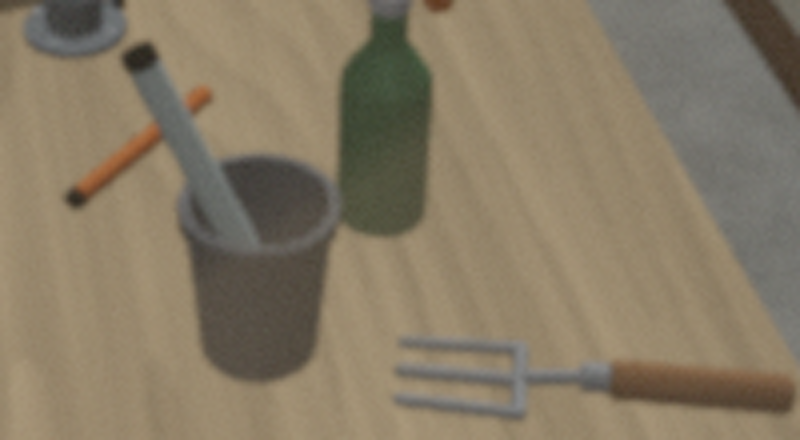

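View pics/cb.png

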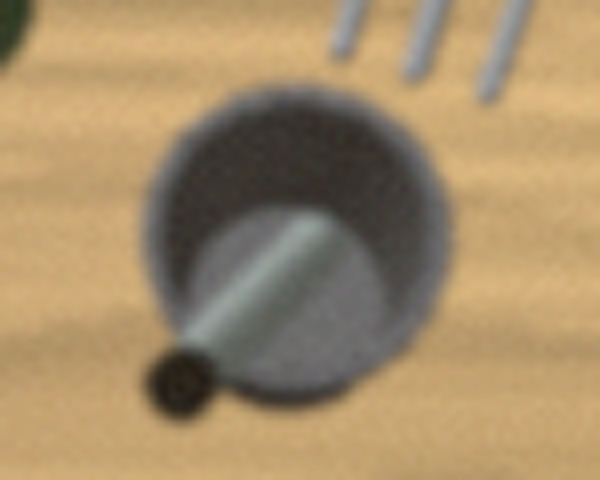

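View pics/cc.png

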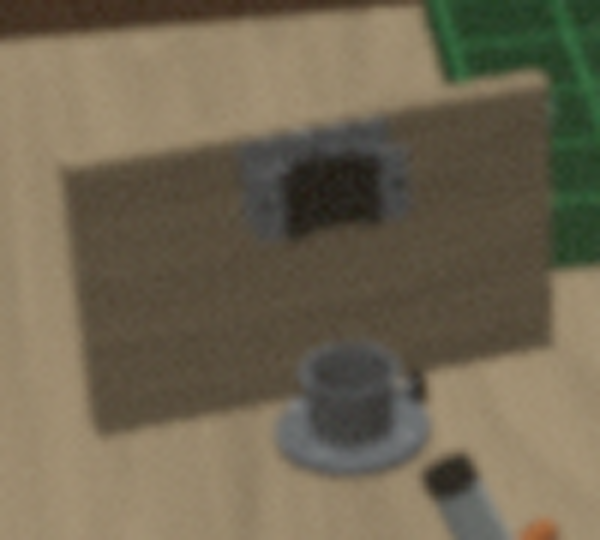

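View pics/cd.png

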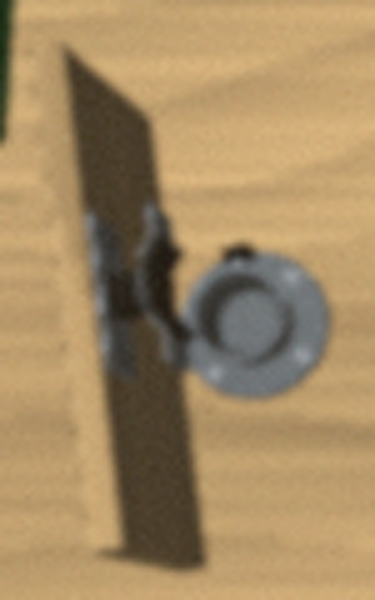

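```bash
cat > h.py <<'E'
import numpy as np
def ray(p,u,v):
    M=p["cam_to_world"];d=M[:3,:3]@np.array([(u-p["cx"])/p["fx"],-(v-p["cy"])/p["fy"],-1]);return M[:3,3],d/np.linalg.norm(d)
def onz(p,u,v,z):
    o,d=ray(p,u,v);return o+d*(z-o[2])/d[2]
def tri(*rs):
    A=np.zeros((3,3));b=np.zeros(3)
    for o,d in rs:
        P=np.eye(3)-np.outer(d,d);A+=P;b+=P@o
    x=np.linalg.solve(A,b);return x,[float(np.linalg.norm((np.eye(3)-np.outer(d,d))@(x-o))) for o,d in rs]
def proj(p,X):
    M=p["cam_to_world"];c=M[:3,:3].T@(np.asarray(X)-M[:3,3]);return np.array([p["cx"]+p["fx"]*c[0]/-c[2],p["cy"]-p["fy"]*c[1]/-c[2]])
def wproj(p,X,pos,R):
    T=p["T_tool_cam"];t=R.T@(np.asarray(X)-pos);c=T[:3,:3].T@(t-T[:3,3]);v=np.array([c[0],-c[1],-c[2]])
    th=np.arctan2(np.hypot(v[0],v[1]),v[2]);ph=np.arctan2(v[1],v[0]);return np.array([p["cx"]+p["fx"]*th*np.cos(ph),p["cy"]+p["fy"]*th*np.sin(ph)])
def wray(p,u,v,pos,R):
    x=(u-p["cx"])/p["fx"];y=(v-p["cy"])/p["fy"];th=np.hypot(x,y);s=np.sin(th)/max(th,1e-9)
    c=np.array([x*s,-y*s,-np.cos(th)]);T=p["T_tool_cam"];return pos+R@T[:3,3],R@T[:3,:3]@c
E
python3 - <<'E'
from h import *;import pickle
np.set_printoptions(precision=4,suppress=True)
D=pickle.load(open("d0.pkl","rb"));s,t=D["side"],D["top"]
print("posttop",tri(ray(s,304.8,178.5),ray(t,327.5,203.1)))
print("cup mouth",tri(ray(s,288.3,161.2),ray(t,199.6,218.6)),onz(s,288.3,161.2,.042),onz(t,199.6,218.6,.042))
print("flange", onz(t,150+259/5,155+326/5,.004))
for p,a,b,z in [(t,(180,180),(190.6,268.6),0),(s,(247.2,172.2),(321.7,157.5),0),(s,(240.8,128),(320.8,112),.165)]:
    A=onz(p,*a,z);B=onz(p,*b,z);e=(B-A)[:2];n=np.array([-e[1],e[0]])/np.linalg.norm(e);print("board",A,B,np.linalg.norm(e),n)
print("potrim side",onz(s,335,215.7,.12),"top",onz(t,305+299/8,155+245/8,.12))
print("bottle",onz(s,366.5,217,0)) ; print("bottle cap",tri(ray(s,367.5,163),ray(t,295,135)))
print("dish",onz(t,278,276,.02),"scoop",onz(t,405,250,.02),"fork",onz(t,366,140,.01))
E
```

```text
posttop (array([ 0.5424, -0.1149,  0.2132]), [0.0025037980896039174, 0.0025037980896039994])
cup mouth (array([0.5321, 0.2316, 0.0463]), [0.004009064191779698, 0.004009064191779719]) [0.5367 0.2393 0.042 ] [0.5288 0.2324 0.042 ]
flange [0.5301 0.2351 0.004 ]
board [0.6465 0.3031 0.    ] [0.3957 0.2614 0.    ] 0.25425173700024184 [ 0.164  -0.9865]
board [0.4044 0.265  0.    ] [0.6547 0.3068 0.    ] 0.25379623044547134 [-0.1647  0.9863]
board [0.4013 0.2585 0.165 ] [0.6555 0.3141 0.165 ] 0.26014501531865963 [-0.2137  0.9769]
potrim side [ 0.6117 -0.1549  0.12  ] top [ 0.6032 -0.1546  0.12  ]
bottle [ 0.7269 -0.0298  0.    ]
bottle cap (array([ 0.7207, -0.0337,  0.1851]), [0.0008961592150751177, 0.0008961592150752269])
dish [0.3745 0.018  0.02  ] scoop [ 0.4448 -0.3283  0.02  ] fork [ 0.7611 -0.2277  0.01  ]
```

Run:
```python
from h import *;import pickle,cv2
from scipy.optimize import least_squares
np.set_printoptions(precision=4,suppress=True)
D=pickle.load(open("d0.pkl","rb"));s,t=D["side"],D["top"]
# side: centreline pts (crop/4), top (crop/8)
S=[(270+a/4,165+b/4) for a,b in [(139,52),(160,92),(185,140),(205,180),(225,213)]]
T=[(305+a/8,155+b/8) for a,b in [(180,385),(208,352),(250,304),(290,262),(322,226)]]
# silhouettes of the model tube for given top & direction: fit centreline
def res(p):
    top=p[:3];u=np.array([p[3],p[4],1]);u/=np.linalg.norm(u)
    r=list((proj(s,top)-S[0])*1)+list((proj(t,top)-T[0])*1)
    for P,L in ((s,S),(t,T)):
        a=proj(P,top);b=proj(P,top-u*.12);e=(b-a)/np.linalg.norm(b-a)
        for q in L[1:]: d=np.array(q)-a;r.append(e[0]*d[1]-e[1]*d[0])
    return r
R=least_squares(res,[.542,-.115,.213,-.3,.2]);p=R.x
u=np.array([p[3],p[4],1]);u/=np.linalg.norm(u)
print(p[:3],u,np.degrees(np.arccos(u[2])),"foot",p[:3]-.23*u,"rms",np.sqrt(np.mean(R.fun**2)),R.fun)
g=p[:3]-.046*u;print("grasp",g,"h",u[:2]/np.hypot(*u[:2]))
```

```text
[ 0.5423 -0.1154  0.2154] [-0.399   0.2276  0.8883] 27.342103299516296 foot [ 0.6341 -0.1677  0.0111] rms 0.5135874726295081 [-0.9791  0.1467  0.2286 -1.2042 -0.615  -0.1985  0.3303  0.0034  0.3643
  0.0458  0.0619 -0.1316]
grasp [ 0.5607 -0.1259  0.1746] h [-0.8686  0.4954]
```

Emit:
{"method": "servo_tool", "body": {
  "commands": [
    {"linear": [-100, -88, -28], "angular": [0, 0, 3], "gripper": 1},
    {"linear": [-573, -506, -28], "angular": [0, 0, 12.6], "gripper": 1},
    {"linear": [-573, -506, -28], "angular": [0, 0, 12.6], "gripper": 1},
    {"linear": [-573, -506, -28], "angular": [0, 0, 12.6], "gripper": 1},
    {"linear": [-573, -506, -28], "angular": [0, 0, 12.6], "gripper": 1},
    {"linear": [-573, -506, -28], "angular": [0, 0, 12.6], "gripper": 1},
    {"linear": [-573, -506, -28], "angular": [0, 0, 12.6], "gripper": 1},
    {"linear": [-573, -506, -28], "angular": [0, 0, 12.6], "gripper": 1},
    {"linear": [-573, -506, -28], "angular": [0, 0, 12.6], "gripper": 1},
    {"linear": [-573, -506, -28], "angular": [0, 0, 12.6], "gripper": 1},
    {"linear": [-573, -506, -28], "angular": [0, 0, 12.6], "gripper": 1},
    {"linear": [-573, -506, -28], "angular": [0, 0, 12.6], "gripper": 1},
    {"linear": [-573, -506, -28], "angular": [0, 0, 12.6], "gripper": 1},
    {"linear": [-573, -506, -28], "angular": [0, 0, 12.6], "gripper": 1},
    {"linear": [-573, -506, -28], "angular": [0, 0, 12.6], "gripper": 1},
    {"linear": [-573, -506, -28], "angular": [0, 0, 12.6], "gripper": 1},
    {"linear": [-573, -506, -28], "angular": [0, 0, 12.6], "gripper": 1},
    {"linear": [-573, -506, -28], "angular": [0, 0, 12.6], "gripper": 1}
  ],
  "force": 60
}}

```text
time_s: 3.3
position: [0.5605, -0.125, 0.2701]
tool_rot: [[-0.869, 0.494, -0.001], [0.494, 0.869, 0.001], [0.001, 0.0, -1.0]]
ft_force: [0.7, -0.2, 0.9]
grip_width: 0.0855
```

```bash
cat > look.py <<'E'
import sys,cv2,pickle
from rig import env
from h import *
np.set_printoptions(precision=4,suppress=True)
tag=sys.argv[1];o=env.observe();D={"o":o}
print(o["time_s"],o["q"],o["position"],o["ft_force"],o["wrist_torque"],o["grip_width"]);print(o["tool_rot"])
for n in sys.argv[2:]:
    p=env.get_image(n);D[n]=p;cv2.imwrite(f"pics/{n}_{tag}.png",p["frame"])
pickle.dump(D,open(f"d_{tag}.pkl","wb"))
E
python3 look.py pre wrist
```

```text
3.3 [-24.386   23.3137  67.2923   0.0126  89.4371 -84.7795] [ 0.5605 -0.125   0.2701] [ 0.6562 -0.2006  0.8624] [0.0474 0.043  0.0083] 0.08553386694435293
[[-0.8694  0.494  -0.0006]
 [ 0.494   0.8694  0.0005]
 [ 0.0008  0.0002 -1.    ]]
```

View pics/wrist_pre.png

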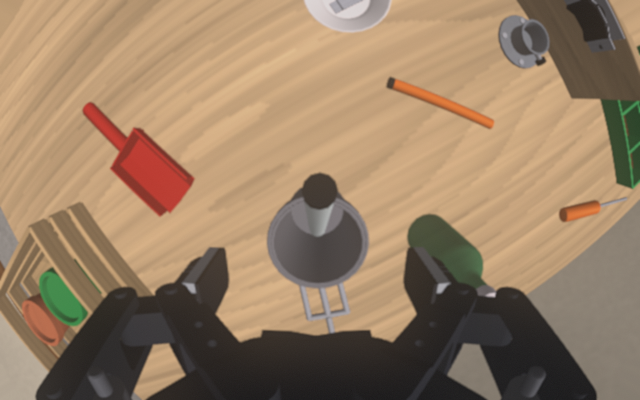

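Run:
```python
from h import *;import pickle,cv2
D=pickle.load(open("d_pre.pkl","rb"));w=D["wrist"];o=D["o"];pos,R=o["position"],o["tool_rot"]
top=np.array([.5423,-.1154,.2154]);u=np.array([-.399,.2276,.8883])
for k in (0,.046,.1,.15): print(k,wproj(w,top-u*k,pos,R))
f=cv2.resize(w["frame"][160:260,250:390],None,fx=5,fy=5,interpolation=cv2.INTER_CUBIC);cv2.imwrite("pics/wc.png",f)
for n,g in (("tcp",0),("grasp",-.008)): print(n,wproj(w,pos+R@[0,0,g],pos,R))
```

```text
0 [315.356727   192.37786143]
0.046 [315.36521036 206.33796557]
0.1 [315.3722278 217.1961081]
0.15 [315.37696079 224.21718161]
tcp [316.48249807 261.96798195]
grasp [316.51516527 269.87294063]
```

View pics/wc.png

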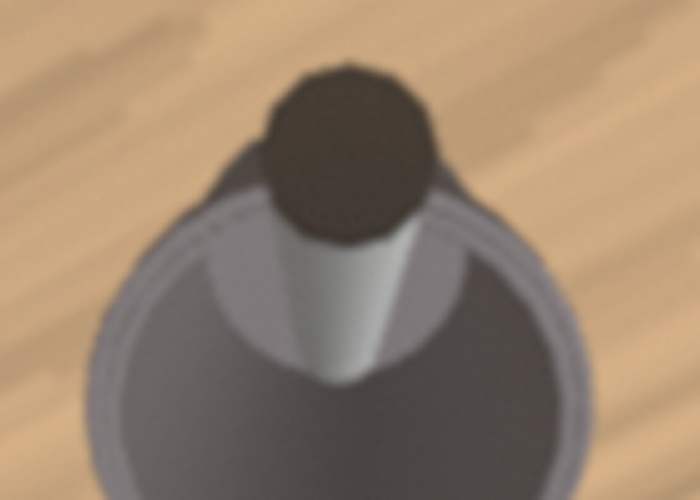

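Emit:
{"method": "servo_tool", "body": {
  "commands": [
    {"linear": [1, 2, 30], "angular": [0, 0, 0], "gripper": 1},
    {"linear": [1, 2, 60], "angular": [0, 0, 0], "gripper": 1},
    {"linear": [1, 2, 85], "angular": [0, 0, 0], "gripper": 1},
    {"linear": [1, 2, 103], "angular": [0, 0, 0], "gripper": 1},
    {"linear": [1, 2, 103], "angular": [0, 0, 0], "gripper": 1},
    {"linear": [1, 2, 103], "angular": [0, 0, 0], "gripper": 0}
  ]
}}

```text
time_s: 3.95
position: [0.561, -0.1225, 0.1684]
tool_rot: [[-0.87, 0.493, 0.001], [0.493, 0.87, -0.0], [-0.001, 0.0, -1.0]]
ft_force: [-0.5, -0.2, 1.6]
grip_width: 0.0733
```

```bash
python3 look.py g1 wrist side
```

```text
3.95 [-24.1277  27.7218  77.3501   0.0028  74.8752 -84.5851] [ 0.561  -0.1225  0.1684] [-0.4662 -0.1832  1.5576] [ 0.0264 -0.0346 -0.0118] 0.07329957596367374
[[-0.87    0.4931  0.0009]
 [ 0.4931  0.87   -0.0003]
 [-0.0009  0.0001 -1.    ]]
```

View pics/wrist_g1.png

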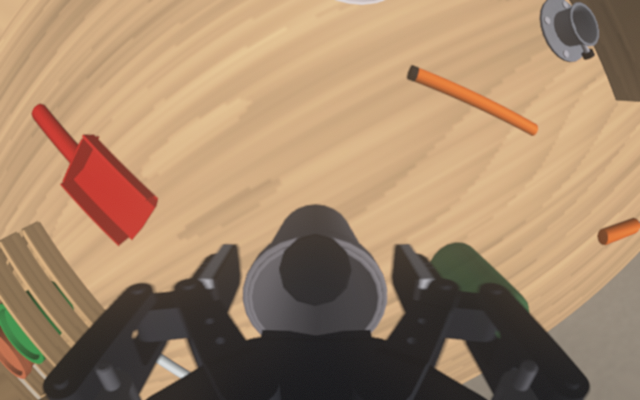

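View pics/side_g1.png

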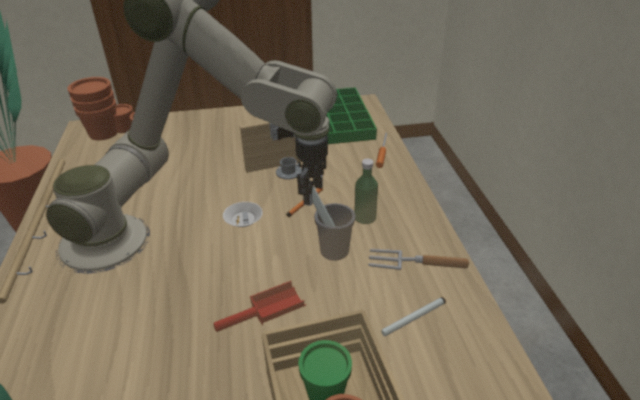

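Run:
```python
from h import *;import pickle
D=pickle.load(open("d_g1.pkl","rb"));w=D["wrist"]
for x in (.012,.017,.021,.025): print(x,wproj(w,[x,0,-.049],np.zeros(3),np.eye(3)))
```

```text
0.012 [316.84242937 297.30997762]
0.017 [316.88424379 283.997285  ]
0.021 [316.91805265 272.82839549]
0.025 [316.95203293 261.19860419]
```

Emit:
{"method": "servo_tool", "body": {
  "commands": [
    {"linear": [0, 0, 0], "angular": [0, 0, 0], "gripper": -0.5},
    {"linear": [0, 0, 0], "angular": [0, 0, 0], "gripper": -0.8},
    {"linear": [0, 0, 0], "angular": [0, 0, 0], "gripper": -1},
    {"linear": [0, 0, 0], "angular": [0, 0, 0], "gripper": -1},
    {"linear": [0, 0, 0], "angular": [0, 0, 0], "gripper": -1},
    {"linear": [0, 0, 0], "angular": [0, 0, 0], "gripper": -1},
    {"linear": [0, 0, 0], "angular": [0, 0, 0], "gripper": -1},
    {"linear": [0, 0, 0], "angular": [0, 0, 0], "gripper": -1}
  ],
  "force": 110
}}

```text
time_s: 4.85
position: [0.561, -0.1234, 0.1678]
tool_rot: [[-0.869, 0.494, 0.001], [0.494, 0.869, -0.0], [-0.001, -0.0, -1.0]]
ft_force: [-1.8, -0.1, 5.6]
grip_width: 0.0196
```

```bash
python3 look.py g2 wrist
```

```text
4.85 [-24.204   27.7809  77.3459  -0.0042  74.8311 -84.5957] [ 0.561  -0.1234  0.1678] [-1.7715 -0.0558  5.5885] [ 0.0487  0.2531 -0.0119] 0.01964065036182939
[[-0.8694  0.4941  0.0006]
 [ 0.494   0.8694 -0.0004]
 [-0.0007 -0.     -1.    ]]
```

View pics/wrist_g2.png

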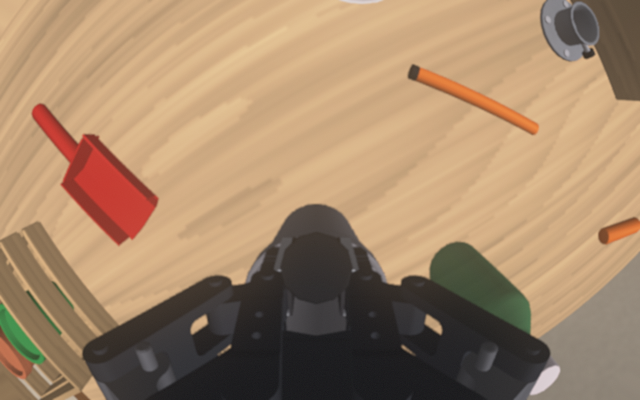

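Emit:
{"method": "servo_tool", "body": {
  "commands": [
    {"linear": [4, 0, -9], "angular": [0, 0, 0], "gripper": -1},
    {"linear": [9, 0, -18], "angular": [0, 0, 0], "gripper": -1},
    {"linear": [18, 0, -36], "angular": [0, 0, 0], "gripper": -1},
    {"linear": [27, 0, -54], "angular": [0, 0, 0], "gripper": -1},
    {"linear": [36, 0, -72], "angular": [0, 0, 0], "gripper": -1},
    {"linear": [49, 0, -98], "angular": [0, 0, 0], "gripper": -1},
    {"linear": [62, 0, -124], "angular": [0, 0, 0], "gripper": -1},
    {"linear": [75, 0, -150], "angular": [0, 0, 0], "gripper": -1},
    {"linear": [75, 0, -170], "angular": [0, 0, 0], "gripper": -1},
    {"linear": [75, 0, -170], "angular": [0, 0, 0], "gripper": -1}
  ]
}}

```text
time_s: 5.9
position: [0.4956, -0.086, 0.3402]
tool_rot: [[-0.87, 0.494, 0.005], [0.494, 0.87, -0.002], [-0.005, 0.001, -1.0]]
ft_force: [0.5, -0.2, -2.7]
grip_width: 0.0197
```

```bash
python3 look.py l1 side top
```

```text
5.9 [-23.3542  13.7921  70.0895   0.0024  95.8151 -83.7669] [ 0.4956 -0.086   0.3402] [ 0.527  -0.2453 -2.6816] [ 0.0176  0.0322 -0.0164] 0.01971557499080475
[[-0.8696  0.4937  0.0049]
 [ 0.4937  0.8696 -0.0021]
 [-0.0053  0.0006 -1.    ]]
```

View pics/side_l1.png

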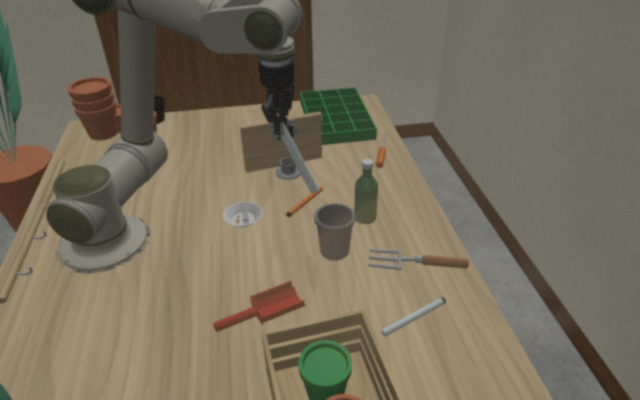

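View pics/top_l1.png

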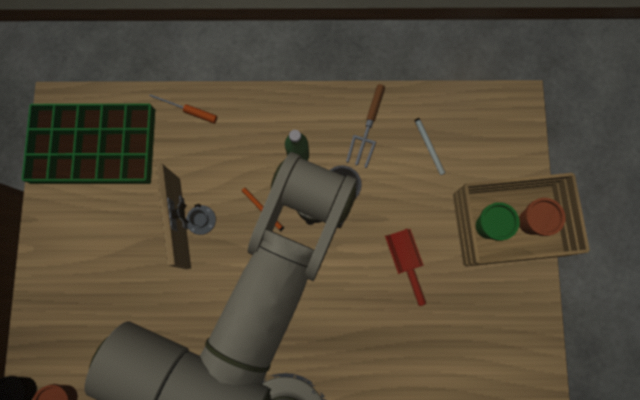

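Run:
```python
from h import *;import pickle,cv2
np.set_printoptions(precision=4,suppress=True)
D=pickle.load(open("d_l1.pkl","rb"));s=D["side"];o=D["o"];pos,R=o["position"],o["tool_rot"]
for a in (20,24,26,28,32):
    u=R@[np.sin(np.radians(a)),0,-np.cos(np.radians(a))];g=pos+R@[0,0,-.008]
    print(a,proj(s,g-.184*u),proj(s,g-.08*u),g-.184*u)
f=cv2.resize(s["frame"][90:210,240:360],None,fx=5,fy=5,interpolation=cv2.INTER_CUBIC);cv2.imwrite("pics/sl.png",f)
```

```text
20 [308.0047 191.5497] [292.5579 155.3668] [ 0.5512 -0.1174  0.1756]
24 [312.4627 190.8588] [294.5323 154.9746] [ 0.5615 -0.1233  0.1805]
26 [314.6539 190.3982] [295.4972 154.7253] [ 0.5665 -0.1262  0.1832]
28 [316.8167 189.8607] [296.4459 154.4408] [ 0.5715 -0.129   0.1862]
32 [321.0474 188.5547] [298.2898 153.7668] [ 0.5812 -0.1345  0.1927]
```

View pics/sl.png

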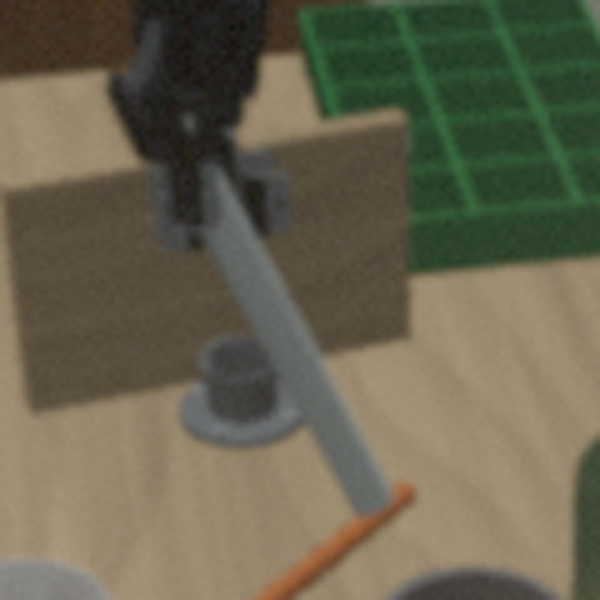

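```bash
cat >> h.py <<'E'
from scipy.spatial.transform import Rotation as Ro
def plan(foot,ang,pos,R,alpha=26.,L=.184,tilt=0.):
    """upright post, foot at 'foot', h' at azimuth ang deg -> linear mm, rotvec deg; tilt>0 leans top towards h'"""
    n=np.array([np.cos(np.radians(ang)),np.sin(np.radians(ang)),0]);z=np.array([0,0,1.])
    c,s_=np.cos(np.radians(alpha-tilt)),np.sin(np.radians(alpha-tilt))
    a=n*s_-z*c;x=n*c+z*s_;Rt=np.c_[x,np.cross(a,x),a]
    t=np.radians(tilt);u=z*np.cos(t)+n*np.sin(t)
    g=np.asarray(foot)+L*u;tcp=g+.008*a
    return R.T@(tcp-pos)*1000,np.degrees(Ro.from_matrix(R.T@Rt).as_rotvec()),tcp,Rt
E
python3 - <<'E'
from rig import env;from h import *
np.set_printoptions(precision=2,suppress=True)
o=env.observe();cup=np.array([.530,.2335]);ang=99.7;n=np.array([np.cos(np.radians(ang)),np.sin(np.radians(ang))])
f=np.r_[cup-.06*n,.10];print(plan(f,ang,o["position"],o["tool_rot"]))
E
```

```text
(array([ 91.84, 251.22,  59.97]), array([-11.52,  24.22,  49.79]), array([0.54, 0.18, 0.28]), array([[-0.15,  0.99, -0.07],
       [ 0.89,  0.17,  0.43],
       [ 0.44, -0.  , -0.9 ]]))
```

Emit:
{"method": "servo_tool", "body": {
  "commands": [
    {"linear": [10, 28, 5], "angular": [-1.4, 3, 6.2], "gripper": -1},
    {"linear": [20, 60, 11], "angular": [-2.9, 6, 12.4], "gripper": -1},
    {"linear": [34, 95, 18], "angular": [-4.3, 9.1, 18.7], "gripper": -1},
    {"linear": [48, 132, 26], "angular": [-5.8, 12.1, 24.9], "gripper": -1},
    {"linear": [60, 168, 37], "angular": [-7.2, 15.1, 31.1], "gripper": -1},
    {"linear": [73, 200, 46], "angular": [-8.6, 18.2, 37.3], "gripper": -1},
    {"linear": [83, 229, 54], "angular": [-10.1, 21.2, 43.6], "gripper": -1},
    {"linear": [91.8, 251.2, 60], "angular": [-11.5, 24.2, 49.8], "gripper": -1},
    {"linear": [91.8, 251.2, 60], "angular": [-11.5, 24.2, 49.8], "gripper": -1},
    {"linear": [91.8, 251.2, 60], "angular": [-11.5, 24.2, 49.8], "gripper": -1},
    {"linear": [91.8, 251.2, 60], "angular": [-11.5, 24.2, 49.8], "gripper": -1}
  ]
}}

```text
time_s: 7.1
position: [0.5401, 0.1768, 0.2771]
tool_rot: [[-0.152, 0.986, -0.073], [0.887, 0.169, 0.43], [0.437, 0.001, -0.9]]
ft_force: [-0.7, -0.5, -1.7]
grip_width: 0.0199
```

```bash
python3 look.py p1 wrist side top
```

```text
7.1 [ -4.8347  22.696   71.2212  25.0324  92.7294 -14.8445] [0.5401 0.1768 0.2771] [-0.7117 -0.4615 -1.6658] [-0.3377 -0.064   0.013 ] 0.019941322039553188
[[-0.1524  0.9856 -0.0733]
 [ 0.8867  0.1691  0.4304]
 [ 0.4366  0.0006 -0.8997]]
```

View pics/wrist_p1.png

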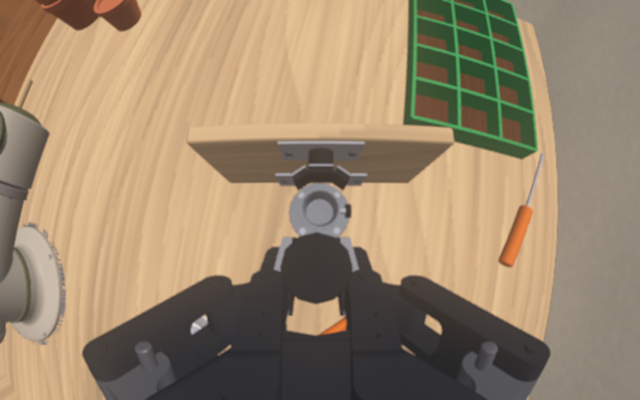

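View pics/side_p1.png

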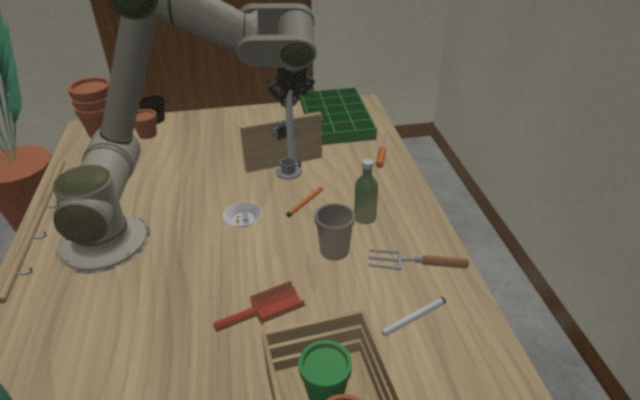

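View pics/top_p1.png

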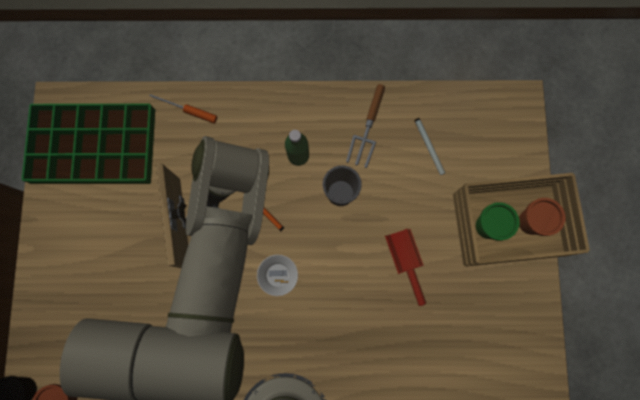

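Everything is as intended: the wrist view is square to the board and the cup at (320,210) is in plain sight. Next I'll measure cup, board and clip from the wrist image.

Run:
```python
import cv2,pickle,numpy as np
w=pickle.load(open("d_p1.pkl","rb"));f=w["wrist"]["frame"]
cv2.imwrite("pics/wp1.png",cv2.resize(f[110:310,230:410],None,fx=4,fy=3*4/3,interpolation=cv2.INTER_CUBIC)[:600])
cv2.imwrite("pics/wp2.png",cv2.resize(f[115:200,180:460],None,fx=2.8,fy=2.8,interpolation=cv2.INTER_CUBIC))
s=w["side"]["frame"];cv2.imwrite("pics/sp1.png",cv2.resize(s[80:190,230:340],None,fx=5,fy=5,interpolation=cv2.INTER_CUBIC))
```

```text
(no output)
```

View pics/wp1.png

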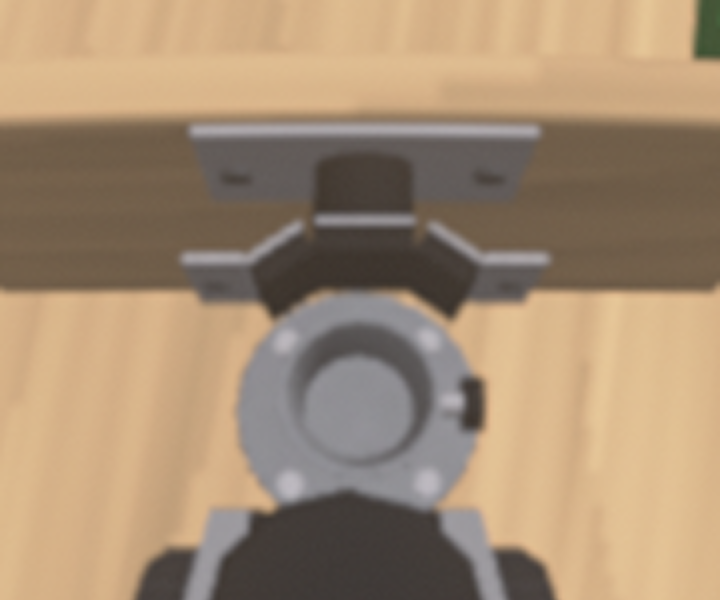

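View pics/wp2.png

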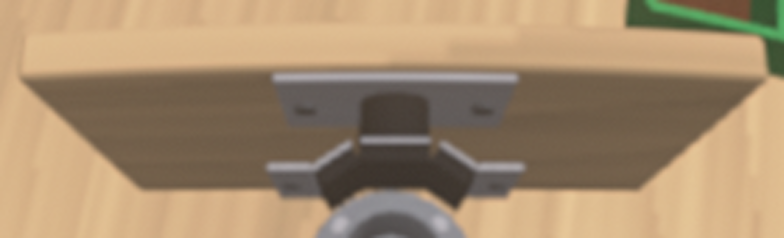

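View pics/sp1.png

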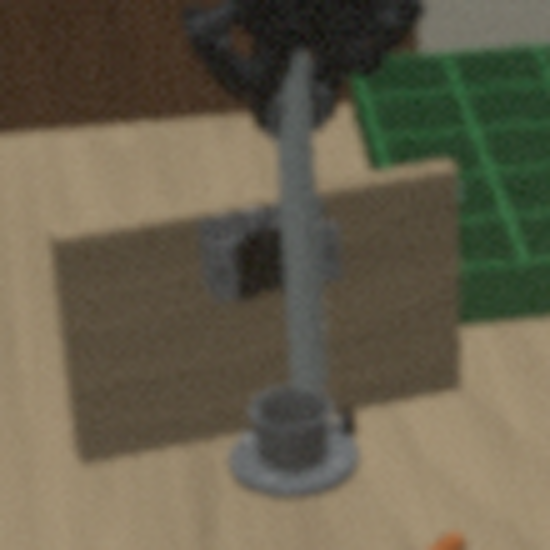

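Run:
```python
from h import *;import pickle
np.set_printoptions(precision=4,suppress=True)
D=pickle.load(open("d_p1.pkl","rb"));w=D["wrist"];o=D["o"];pos,R=o["position"],o["tool_rot"]
def wz(u,v,z):
    a,d=wray(w,u,v,pos,R);return a+d*(z-a[2])/d[2]
print("mouth",wz(320.2,208.5,.042),"bottom",wz(319.5,212.5,.008),"flange",wz(319.75,210.5,.004))
for z,a,b in ((0,(231.1,182.1),(407.5,182.1)),(.165,(187.9,142.1),(453.2,142.1))):
    A,B=wz(*a,z),wz(*b,z);e=(B-A)[:2];L=np.linalg.norm(e);ang=np.degrees(np.arctan2(e[1],e[0]))
    print(A,B,L,"n ang",ang+90)
    n=np.array([-e[1],e[0]])/L
    m=wz(320.2,208.5,.042)[:2];b=wz(319.5,212.5,.008)[:2];print("cup dist",(A[:2]-m)@n,(A[:2]-b)@n,"mid",(A+B)[:2]/2)
# clip: plate top (steel plate on board) corners & ears, z=.16
for q in [(276.5,174.5),(366.5,174.5),(308,165),(334,165)]: print("clip",wz(*q,.16))
```

```text
mouth [0.535  0.2401 0.042 ] bottom [0.5346 0.2398 0.008 ] flange [0.5344 0.2432 0.004 ]
[ 0.4007  0.2627 -0.    ] [0.6537 0.3065 0.    ] 0.256795249389189 n ang 99.83091341090228
cup dist 0.04519992268692163 0.045353991277004235 mid [0.5272 0.2846]
[0.4015 0.262  0.165 ] [0.6527 0.306  0.165 ] 0.2550790666605667 n ang 99.93402071193397
cup dist 0.04462916847673302 0.044782379889945954 mid [0.5271 0.284 ]
clip [0.4929 0.2451 0.16  ]
clip [0.5723 0.2589 0.16  ]
clip [0.5191 0.2584 0.16  ]
clip [0.5421 0.2624 0.16  ]
```

Run:
```python
from h import *;import pickle,cv2
np.set_printoptions(precision=4,suppress=True)
D=pickle.load(open("d_p1.pkl","rb"));s=D["side"];o=D["o"];pos,R=o["position"],o["tool_rot"]
g=pos+R@[0,0,-.008]
for a in (23,26,29):
    u=R@[np.sin(np.radians(a)),0,-np.cos(np.radians(a))]
    print(a,u,g-.184*u,[proj(s,g-k*u) for k in (.184,.12,.06,.03)])
img=s["frame"].copy();big=cv2.resize(img[90:190,250:340],None,fx=6,fy=6,interpolation=cv2.INTER_CUBIC)
u=R@[np.sin(np.radians(26)),0,-np.cos(np.radians(26))]
a,b=[((proj(s,g-k*u)-[250,90])*6+3).astype(int) for k in (.184,.03)]
cv2.line(big,tuple(map(int,a)),tuple(map(int,b)),(0,0,255),1);cv2.imwrite("pics/sp2.png",big)
```

```text
23 [ 0.0079 -0.0497  0.9987] [0.5392 0.1825 0.1005] [array([290.2585, 154.6947]), array([289.4508, 136.6467]), array([288.6531, 118.8238]), array([288.2386, 109.5627])]
26 [-0.0009  0.0019  1.    ] [0.5408 0.173  0.1003] [array([291.1794, 156.3548]), array([290.064 , 137.7006]), array([288.9659, 119.3352]), array([288.3966, 109.814 ])]
29 [-0.0098  0.0535  0.9985] [0.5424 0.1635 0.1006] [array([292.1004, 157.8866]), array([290.6753, 138.6627]), array([289.2766, 119.7966]), array([288.5533, 110.0394])]
```

View pics/sp2.png

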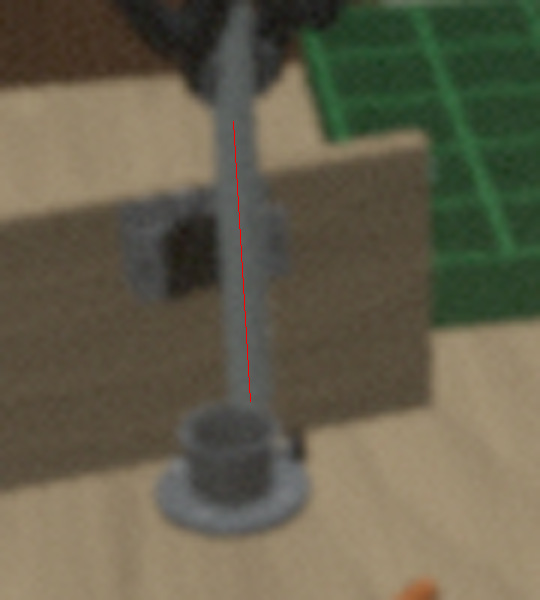

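Run:
```python
from rig import env;from h import *
np.set_printoptions(precision=2,suppress=True)
o=env.observe();cup=np.array([.535,.2402]);ang=99.9;n=np.array([np.cos(np.radians(ang)),np.sin(np.radians(ang))])
for z in (.10,.06):
  f=np.r_[cup-.003*n,z];print(plan(f,ang,o["position"],o["tool_rot"])[:3])
```

```text
(array([57.01,  5.6 , 28.49]), array([ 0.15,  0.1 , -0.16]), array([0.53, 0.24, 0.28]))
(array([39.54,  5.55, 64.47]), array([ 0.15,  0.1 , -0.16]), array([0.53, 0.24, 0.24]))
```

Emit:
{"method": "servo_tool", "body": {
  "commands": [
    {"linear": [19, 2, 9.5], "angular": [0, 0, 0], "gripper": -1},
    {"linear": [38, 4, 19], "angular": [0, 0, 0], "gripper": -1},
    {"linear": [57, 5.6, 28.5], "angular": [0.1, 0.1, -0.1], "gripper": -1},
    {"linear": [48, 5.6, 46], "angular": [0.1, 0.1, -0.1], "gripper": -1},
    {"linear": [39.5, 5.6, 64.5], "angular": [0.1, 0.1, -0.1], "gripper": -1},
    {"linear": [39.5, 5.6, 64.5], "angular": [0.1, 0.1, -0.1], "gripper": -1},
    {"linear": [39.5, 5.6, 64.5], "angular": [0.1, 0.1, -0.1], "gripper": -1}
  ]
}}

```text
time_s: 7.95
position: [0.5351, 0.2411, 0.2372]
tool_rot: [[-0.153, 0.985, -0.075], [0.885, 0.171, 0.433], [0.439, 0.0, -0.898]]
ft_force: [0.3, 0.5, -1.3]
grip_width: 0.0195
```

```bash
python3 look.py p2 wrist side
python3 - <<'E'
import cv2,pickle,numpy as np
w=pickle.load(open("d_p2.pkl","rb"));f=w["wrist"]["frame"]
cv2.imwrite("pics/wq1.png",cv2.resize(f[110:310,230:410],None,fx=3,fy=3,interpolation=cv2.INTER_CUBIC))
s=w["side"]["frame"];cv2.imwrite("pics/sq1.png",cv2.resize(s[80:190,230:340],None,fx=5,fy=5,interpolation=cv2.INTER_CUBIC))
E
```

```text
7.95 [  1.745   25.0685  74.1535  25.8603  85.2209 -11.2839] [0.5351 0.2411 0.2372] [ 0.3269  0.5159 -1.3338] [-0.2851 -0.0531 -0.0299] 0.019454651178949445
[[-0.1533  0.9854 -0.0747]
 [ 0.8853  0.1705  0.4326]
 [ 0.439   0.0002 -0.8985]]
```

View pics/wq1.png

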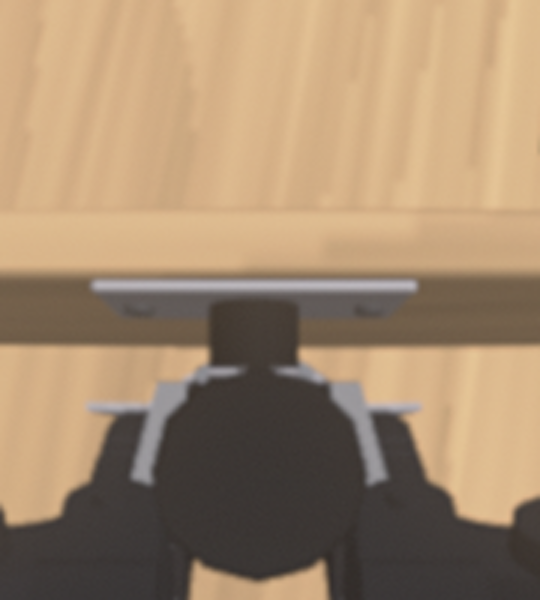

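View pics/sq1.png

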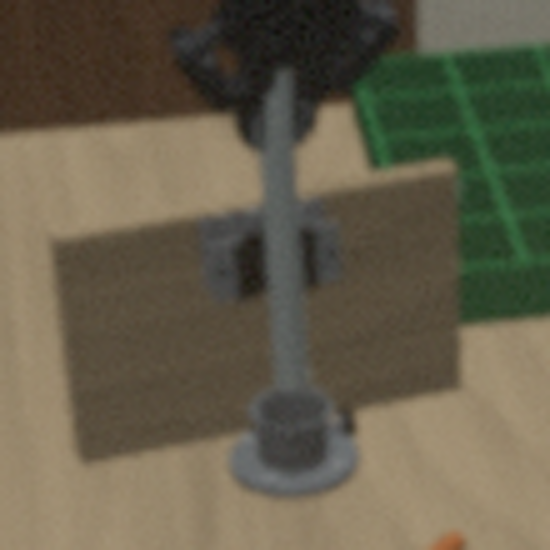

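Emit:
{"method": "servo_tool", "body": {
  "commands": [
    {"linear": [-4.4, 0, 9], "angular": [0, 0, 0], "gripper": -1},
    {"linear": [-8.8, 0, 18], "angular": [0, 0, 0], "gripper": -1},
    {"linear": [-13.2, 0, 27], "angular": [0, 0, 0], "gripper": -1},
    {"linear": [-13.2, 0, 27], "angular": [0, 0, 0], "gripper": -1}
  ]
}}

```text
time_s: 8.45
position: [0.5342, 0.2412, 0.2047]
tool_rot: [[-0.152, 0.985, -0.078], [0.885, 0.171, 0.432], [0.439, -0.004, -0.898]]
ft_force: [0.2, 0.1, -1.9]
grip_width: 0.0193
```

```bash
python3 look.py p3 wrist side
python3 - <<'E'
import cv2,pickle,numpy as np
w=pickle.load(open("d_p3.pkl","rb"));f=w["wrist"]["frame"]
a=cv2.resize(f[180:310,230:410],None,fx=4,fy=4,interpolation=cv2.INTER_CUBIC)
cv2.imwrite("pics/wq2.png",a)
s=w["side"]["frame"];cv2.imwrite("pics/sq2.png",cv2.resize(s[80:190,230:340],None,fx=5,fy=5,interpolation=cv2.INTER_CUBIC))
E
```

```text
8.45 [  1.7673  26.6971  77.1236  26.0738  81.2801 -13.198 ] [0.5342 0.2412 0.2047] [ 0.2234  0.0588 -1.8535] [-0.3239 -0.0142  0.0496] 0.019349183180738833
[[-0.1517  0.9853 -0.0782]
 [ 0.8855  0.1707  0.4322]
 [ 0.4393 -0.0037 -0.8984]]
```

View pics/wq2.png

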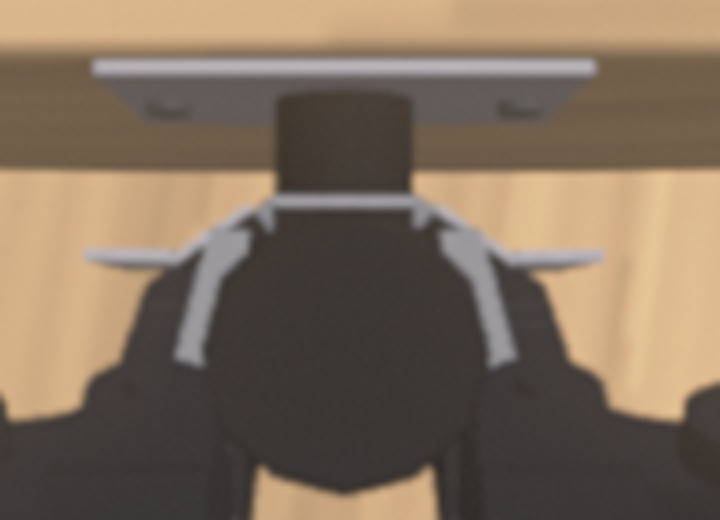

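View pics/sq2.png

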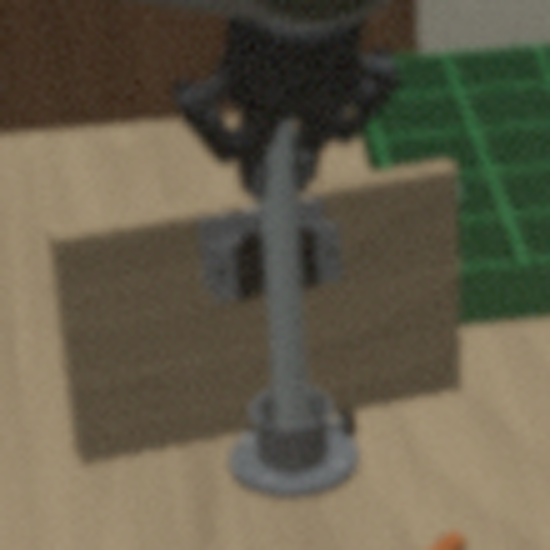

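Emit:
{"method": "servo_tool", "body": {
  "commands": [
    {"linear": [-3.5, 0, 7.2], "angular": [0, 0, 0], "gripper": -1},
    {"linear": [-7, 0, 14.4], "angular": [0, 0, 0], "gripper": -1},
    {"linear": [-7.5, 0, 15.3], "angular": [0, 0, 0], "gripper": -1},
    {"linear": [-7.5, 0, 15.3], "angular": [0, 0, 0], "gripper": -1}
  ]
}}

```text
time_s: 8.95
position: [0.5347, 0.2413, 0.1891]
tool_rot: [[-0.153, 0.985, -0.076], [0.885, 0.171, 0.433], [0.439, -0.001, -0.898]]
ft_force: [-0.2, 0.2, -1.9]
grip_width: 0.0197
```

Emit:
{"method": "servo_tool", "body": {
  "commands": [
    {"linear": [-0.44, 0, 0.9], "angular": [0, 0, 0], "gripper": -1},
    {"linear": [-0.44, 0, 0.9], "angular": [0, 0, 0], "gripper": -1}
  ]
}}

```text
time_s: 9.15
position: [0.5349, 0.2413, 0.1886]
tool_rot: [[-0.153, 0.985, -0.075], [0.885, 0.171, 0.433], [0.439, 0.0, -0.899]]
ft_force: [0.0, 0.0, -2.0]
grip_width: 0.0197
```

Emit:
{"method": "servo_tool", "body": {
  "commands": [
    {"linear": [-0.44, 0, 0.9], "angular": [0, 0, 0], "gripper": -1},
    {"linear": [-0.88, 0, 1.8], "angular": [0, 0, 0], "gripper": -1},
    {"linear": [-0.88, 0, 1.8], "angular": [0, 0, 0], "gripper": -1}
  ]
}}

```text
time_s: 9.45
position: [0.5347, 0.2413, 0.1864]
tool_rot: [[-0.153, 0.985, -0.075], [0.885, 0.171, 0.432], [0.439, -0.0, -0.898]]
ft_force: [-0.3, -0.1, -1.9]
grip_width: 0.0195
```

Emit:
{"method": "servo_tool", "body": {
  "commands": [
    {"linear": [-0.44, 0, 0.9], "angular": [0, 0, 0], "gripper": -1},
    {"linear": [-0.44, 0, 0.9], "angular": [0, 0, 0], "gripper": -1}
  ]
}}

```text
time_s: 9.65
position: [0.5349, 0.2413, 0.1858]
tool_rot: [[-0.153, 0.985, -0.075], [0.885, 0.171, 0.433], [0.439, 0.0, -0.898]]
ft_force: [-0.1, -0.5, 0.4]
grip_width: 0.0197
```

Emit:
{"method": "servo_tool", "body": {
  "commands": [
    {"linear": [-0.44, 0, 0.9], "angular": [0, 0, 0], "gripper": -1},
    {"linear": [-0.44, 0, 0.9], "angular": [0, 0, 0], "gripper": -1}
  ]
}}

```text
time_s: 9.85
position: [0.535, 0.2414, 0.1857]
tool_rot: [[-0.154, 0.985, -0.074], [0.885, 0.171, 0.433], [0.44, 0.001, -0.898]]
ft_force: [-1.0, -1.3, 6.6]
grip_width: 0.0198
```

Emit:
{"method": "servo_tool", "body": {
  "commands": [
    {"linear": [0.5, 0, -1], "angular": [0, 0, 0], "gripper": -1},
    {"linear": [1.4, 0, -0.55], "angular": [0, 0, 0], "gripper": -1},
    {"linear": [2.3, 0, -0.1], "angular": [0, 0, 0], "gripper": -1},
    {"linear": [2.3, 0, -0.1], "angular": [0, 0, 0], "gripper": -1}
  ]
}}

```text
time_s: 10.25
position: [0.5346, 0.2431, 0.1858]
tool_rot: [[-0.154, 0.985, -0.075], [0.886, 0.171, 0.432], [0.438, 0.0, -0.899]]
ft_force: [-0.1, -2.1, 3.5]
grip_width: 0.0196
```

Emit:
{"method": "servo_tool", "body": {
  "commands": [
    {"linear": [0.9, 0, 0.44], "angular": [0, 0, 0], "gripper": -1},
    {"linear": [0.9, 0, 0.44], "angular": [0, 0, 0], "gripper": -1}
  ]
}}

```text
time_s: 10.45
position: [0.5345, 0.244, 0.1858]
tool_rot: [[-0.154, 0.985, -0.075], [0.886, 0.171, 0.432], [0.438, 0.0, -0.899]]
ft_force: [-0.7, -4.3, 6.6]
grip_width: 0.0197
```

Emit:
{"method": "servo_tool", "body": {
  "commands": [
    {"linear": [0.9, 0, 0.44], "angular": [0, 0, 0], "gripper": -1},
    {"linear": [0.9, 0, 0.44], "angular": [0, 0, 0], "gripper": -1}
  ]
}}

```text
time_s: 10.65
position: [0.5344, 0.2448, 0.1858]
tool_rot: [[-0.154, 0.985, -0.074], [0.886, 0.171, 0.432], [0.438, 0.0, -0.899]]
ft_force: [0.4, -5.0, 5.2]
grip_width: 0.0196
```

Emit:
{"method": "servo_tool", "body": {
  "commands": [
    {"linear": [0.5, 0, -1.0], "angular": [0, 0, 0], "gripper": -1},
    {"linear": [0.5, 0, -1.0], "angular": [0, 0, 0], "gripper": -1}
  ]
}}

```text
time_s: 10.85
position: [0.534, 0.2453, 0.1863]
tool_rot: [[-0.153, 0.985, -0.076], [0.885, 0.171, 0.433], [0.439, -0.001, -0.898]]
ft_force: [0.4, -1.7, -0.4]
grip_width: 0.0196
```

```bash
python3 look.py p4 wrist side
python3 - <<'E'
import cv2,pickle,numpy as np
w=pickle.load(open("d_p4.pkl","rb"));f=w["wrist"]["frame"]
cv2.imwrite("pics/wq4.png",cv2.resize(f[180:310,230:410],None,fx=4,fy=4,interpolation=cv2.INTER_CUBIC))
s=w["side"]["frame"];cv2.imwrite("pics/sq4.png",cv2.resize(s[80:190,230:340],None,fx=5,fy=5,interpolation=cv2.INTER_CUBIC))
E
```

```text
10.85 [  2.186   27.7436  78.6295  26.3481  78.6736 -14.0464] [0.534  0.2453 0.1863] [ 0.3815 -1.6517 -0.3833] [-0.5618 -0.1398 -0.0062] 0.019603566744201564
[[-0.1529  0.9853 -0.0758]
 [ 0.8853  0.1706  0.4326]
 [ 0.4392 -0.001  -0.8984]]
```

View pics/wq4.png

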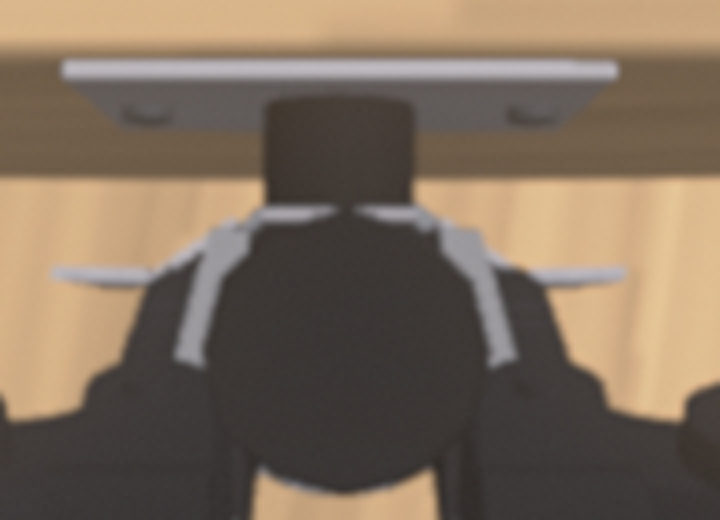

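View pics/sq4.png

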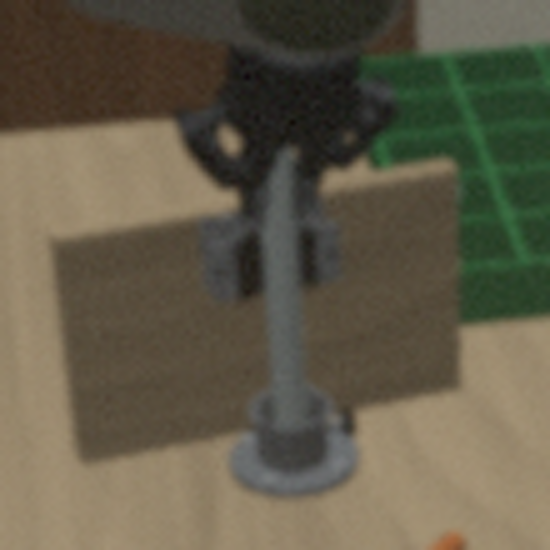

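Emit:
{"method": "servo_tool", "body": {
  "commands": [
    {"linear": [0.9, 0, 0.44], "angular": [0, 0, 0], "gripper": -1},
    {"linear": [0.9, 0, 0.44], "angular": [0, 0, 0], "gripper": -1}
  ]
}}

```text
time_s: 11.15
position: [0.5339, 0.2461, 0.1864]
tool_rot: [[-0.153, 0.985, -0.076], [0.886, 0.171, 0.432], [0.438, -0.001, -0.899]]
ft_force: [-0.4, -4.3, -2.7]
grip_width: 0.0197
```

Emit:
{"method": "servo_tool", "body": {
  "commands": [
    {"linear": [0.9, 0, 0.44], "angular": [0, 0, 0], "gripper": -1},
    {"linear": [0.9, 0, 0.44], "angular": [0, 0, 0], "gripper": -1}
  ]
}}

```text
time_s: 11.35
position: [0.5338, 0.2468, 0.1864]
tool_rot: [[-0.153, 0.985, -0.075], [0.886, 0.171, 0.431], [0.438, -0.001, -0.899]]
ft_force: [0.1, -6.5, -3.5]
grip_width: 0.0198
```

Emit:
{"method": "servo_tool", "body": {
  "commands": [
    {"linear": [0.9, 0, 0.44], "angular": [0, 0, 0], "gripper": -1},
    {"linear": [0.9, 0, 0.44], "angular": [0, 0, 0], "gripper": -1}
  ]
}}

```text
time_s: 11.55
position: [0.5336, 0.2475, 0.1864]
tool_rot: [[-0.153, 0.985, -0.075], [0.886, 0.171, 0.431], [0.437, -0.001, -0.899]]
ft_force: [0.5, -7.9, -2.5]
grip_width: 0.0198
```

Emit:
{"method": "servo_tool", "body": {
  "commands": [
    {"linear": [0.7, 0, 0.35], "angular": [0, 0, 0], "gripper": -1},
    {"linear": [0.7, 0, 0.35], "angular": [0, 0, 0], "gripper": -1},
    {"linear": [0.7, 0, 0.35], "angular": [0, 0, 0], "gripper": -1}
  ]
}}

```text
time_s: 11.85
position: [0.5336, 0.2479, 0.1864]
tool_rot: [[-0.153, 0.985, -0.075], [0.886, 0.17, 0.43], [0.437, -0.001, -0.9]]
ft_force: [-0.5, -8.9, -0.6]
grip_width: 0.0197
```

Emit:
{"method": "servo_tool", "body": {
  "commands": [
    {"linear": [-0.35, 0, 0.7], "angular": [0, 0, 0], "gripper": -1},
    {"linear": [-0.35, 0, 0.7], "angular": [0, 0, 0], "gripper": -1},
    {"linear": [-0.35, 0, 0.7], "angular": [0, 0, 0], "gripper": -1}
  ]
}}

```text
time_s: 12.15
position: [0.5337, 0.248, 0.1861]
tool_rot: [[-0.153, 0.985, -0.075], [0.886, 0.17, 0.431], [0.437, -0.0, -0.899]]
ft_force: [-0.6, -9.7, 1.7]
grip_width: 0.0196
```

```bash
python3 look.py p5 wrist side
python3 - <<'E'
import cv2,pickle,numpy as np
w=pickle.load(open("d_p5.pkl","rb"));f=w["wrist"]["frame"]
cv2.imwrite("pics/wq5.png",cv2.resize(f[180:310,230:410],None,fx=4,fy=4,interpolation=cv2.INTER_CUBIC))
s=w["side"]["frame"];cv2.imwrite("pics/sq5.png",cv2.resize(s[80:190,230:340],None,fx=5,fy=5,interpolation=cv2.INTER_CUBIC))
E
```

```text
12.15 [  2.5095  27.7536  78.5962  26.2758  78.4745 -13.7441] [0.5337 0.248  0.1861] [-0.6003 -9.7494  1.7379] [-1.7357  0.0882  0.1817] 0.01963411398053605
[[-0.1533  0.9854 -0.0745]
 [ 0.8862  0.1704  0.4309]
 [ 0.4373 -0.     -0.8993]]
```

View pics/wq5.png

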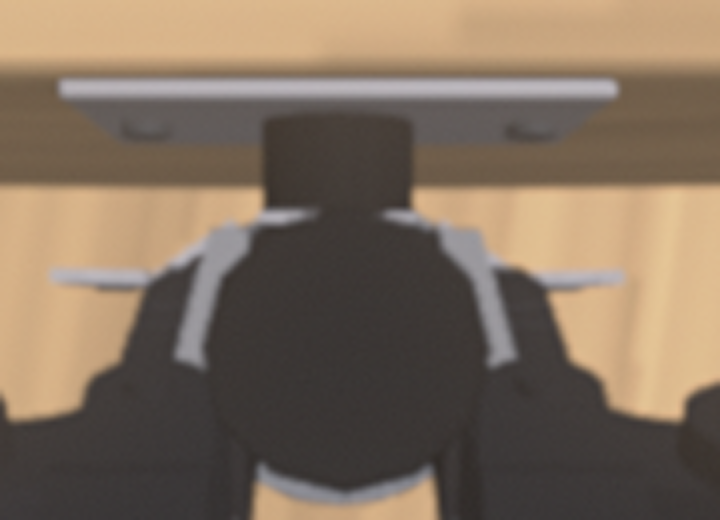

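View pics/sq5.png

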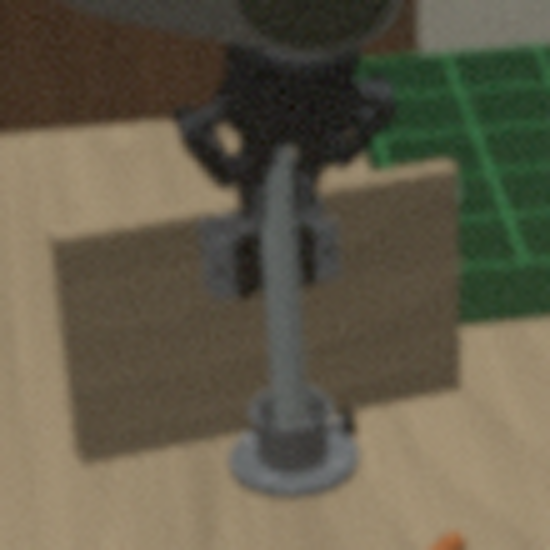

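Run:
```python
from h import *;import pickle,cv2
np.set_printoptions(precision=1,suppress=True)
w=pickle.load(open("d_p5.pkl","rb"))["wrist"]
th=np.linspace(0,2*np.pi,181)
for al in (20,22,23,24,25,26,27,28):
    a=np.radians(al);u=np.array([np.sin(a),0,-np.cos(a)]);v=np.array([np.cos(a),0,np.sin(a)]);y=np.array([0,1,0])
    out=[]
    for s in (.046,.034,.02,-.02,-.06):
        P=np.array([wproj(w,np.array([0,0,-.008])+s*u+.011*(v*np.cos(t)+y*np.sin(t)),np.zeros(3),np.eye(3)) for t in th])
        out+= [P[:,1].min(),P[:,1].max()]
    print(al,np.array(out))
fs=[]
for k in ("p2","p3","p4","p5"):
    f=pickle.load(open(f"d_{k}.pkl","rb"))["wrist"]["frame"][225:315,270:362];fs.append(np.clip(cv2.resize(f,None,fx=4,fy=4,interpolation=cv2.INTER_CUBIC)*1.0,0,255).astype(np.uint8))
A=np.vstack([np.hstack(fs[:2]),np.hstack(fs[2:])]);A=(255*(A/255.)**.5).astype(np.uint8);A=A[:, :800];cv2.imwrite("pics/cmp.png",cv2.resize(A,None,fx=.8,fy=.8))
```

```text
20 [256.6 325.4 253.1 314.7 249.9 304.8 243.7 285.5 240.  273.7]
22 [251.3 321.  249.6 311.8 248.  303.3 245.  286.9 243.2 276.9]
23 [248.7 318.7 247.8 310.3 247.1 302.6 245.7 287.6 244.8 278.5]
24 [246.  316.3 246.1 308.8 246.2 301.8 246.3 288.3 246.4 280.2]
25 [243.4 314.  244.4 307.2 245.3 301.  247.  289.  248.1 281.8]
26 [240.9 311.6 242.7 305.7 244.4 300.2 247.7 289.7 249.7 283.4]
27 [238.3 309.1 241.1 304.1 243.6 299.4 248.4 290.4 251.3 285. ]
28 [235.8 306.7 239.4 302.5 242.7 298.6 249.1 291.1 252.9 286.6]
```

View pics/cmp.png

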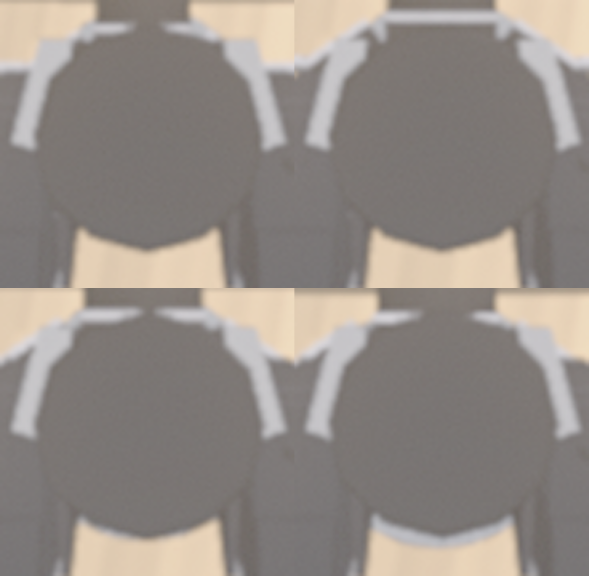

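Emit:
{"method": "servo_tool", "body": {
  "commands": [
    {"linear": [0, 0, 0], "angular": [0, 0, 0], "gripper": -1},
    {"linear": [0, 0, 0], "angular": [0, 0, 0], "gripper": -1},
    {"linear": [0, 0, 0], "angular": [0, 0, 0], "gripper": -1},
    {"linear": [0, 0, 0], "angular": [0, 0, 0], "gripper": -1},
    {"linear": [0, 0, 0], "angular": [0, 0, 0], "gripper": -1},
    {"linear": [0, 0, 0], "angular": [0, 0, 0], "gripper": -1},
    {"linear": [0, 0, 0], "angular": [0, 0, 0], "gripper": -1},
    {"linear": [0, 0, 0], "angular": [0, 0, 0], "gripper": -1},
    {"linear": [0, 0, 0], "angular": [0, 0, 0], "gripper": -1},
    {"linear": [0, 0, 0], "angular": [0, 0, 0], "gripper": -1}
  ]
}}

```text
time_s: 13.25
position: [0.5337, 0.248, 0.1862]
tool_rot: [[-0.153, 0.985, -0.075], [0.886, 0.17, 0.431], [0.437, 0.0, -0.899]]
ft_force: [-0.6, -9.1, 2.5]
grip_width: 0.0196
```

```bash
python3 look.py p6 wrist side
python3 - <<'E'
import cv2,pickle,numpy as np
from h import *
D=pickle.load(open("d_p6.pkl","rb"));D0=pickle.load(open("d0.pkl","rb"));s=D["side"];o=D["o"];pos,R=o["position"],o["tool_rot"];g=pos+R@[0,0,-.008]
b=cv2.resize(s["frame"][90:190,250:340],None,fx=6,fy=6,interpolation=cv2.INTER_CUBIC)
for al,c in ((26,(0,0,255)),):
    u=R@[np.sin(np.radians(al)),0,-np.cos(np.radians(al))];print(u,g-.184*u)
    p,q=[tuple(int(x) for x in (proj(s,g-k*u)-[250,90])*6+3) for k in (.14,.03)]
    cv2.line(b,p,q,c,1)
f=D["wrist"]["frame"];w=cv2.resize(f[225:325,270:362],None,fx=6,fy=6,interpolation=cv2.INTER_CUBIC)
cv2.imwrite("pics/fin.png",np.hstack([b,w])[:, :800] if 0 else cv2.resize(np.hstack([b,w]),None,fx=.7,fy=.7))
print("side moved px (bottle,pot area diff)",np.abs(D0["side"]["frame"][150:270,350:470].astype(int)-s["frame"][150:270,350:470]).mean())
E
```

```text
13.25 [  2.5095  27.7525  78.5954  26.2742  78.4738 -13.7432] [0.5337 0.248  0.1862] [-0.5883 -9.1265  2.4933] [-1.7744  0.1167  0.153 ] 0.019584845670167213
[[-0.1533  0.9854 -0.0745]
 [ 0.8862  0.1704  0.4309]
 [ 0.4373  0.     -0.8993]]
[-2.26591371e-04  1.18750769e-03  9.99999269e-01] [0.53432168 0.24435668 0.00935214]
side moved px (bottle,pot area diff) 1.6555555555555554
```

View pics/fin.png

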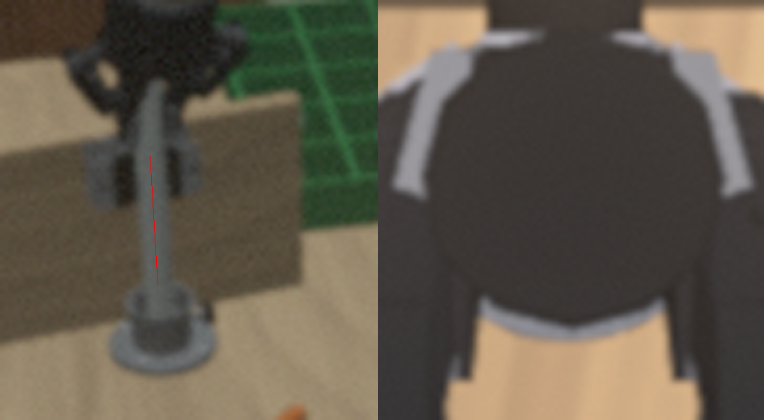

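View pics/side_p6.png

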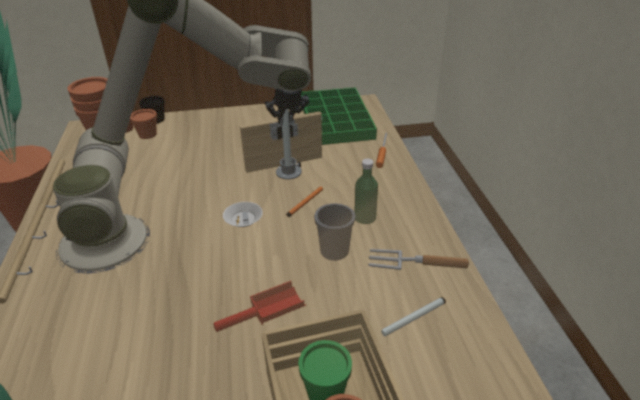

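Run:
```python
from h import *;import pickle
D=pickle.load(open("d_p6.pkl","rb"));w=D["wrist"];o=D["o"];pos,R=o["position"],o["tool_rot"]
n=np.array([np.cos(np.radians(99.9)),np.sin(np.radians(99.9)),0]);c=np.array([.535,.2402,0])
for r,z in ((.030,.004),(.021,.042),(.024,.042)): print(r,z,wproj(w,c-r*n+[0,0,z],pos,R))
g=pos+R@[0,0,-.008]
for al in (22,26,30):
    u=R@[np.sin(np.radians(al)),0,-np.cos(np.radians(al))]
    v=n-u*(n@u);v/=np.linalg.norm(v)
    print(al,[wproj(w,g+s*u-.011*v,pos,R)[1].round(1) for s in (.046,.034,0,-.1,-.14)])
```

```text
0.03 0.004 [315.60768633 294.88686975]
0.021 0.042 [315.55798138 290.3403321 ]
0.024 0.042 [315.55936213 293.47250372]
22 [np.float64(321.0), np.float64(311.8), np.float64(294.0), np.float64(270.2), np.float64(265.3)]
26 [np.float64(311.6), np.float64(305.7), np.float64(294.2), np.float64(279.1), np.float64(276.1)]
30 [np.float64(301.7), np.float64(299.2), np.float64(294.4), np.float64(288.1), np.float64(286.9)]
```

Run:
```python
from h import *;import pickle
n=np.array([np.cos(np.radians(99.9)),np.sin(np.radians(99.9)),0]);c=np.array([.535,.2402,0])
for k in ("p2","p3","p4","p5","p6"):
    D=pickle.load(open(f"d_{k}.pkl","rb"));o=D["o"]
    print(k,[wproj(D["wrist"],c-r*n+[0,0,.004],o["position"],o["tool_rot"])[1].round(1) for r in (.036,.038)])
```

```text
p2 [np.float64(289.4), np.float64(291.0)]
p3 [np.float64(292.6), np.float64(294.3)]
p4 [np.float64(298.3), np.float64(300.1)]
p5 [np.float64(300.4), np.float64(302.3)]
p6 [np.float64(300.4), np.float64(302.2)]
```

Run:
```python
from rig import env
print(env.close_job()); o=env.observe(); print(o["time_s"],o["ft_force"],o["grip_width"],o["position"])
```

```text
the job is handed in; nothing more can be done
None
the job is handed in; nothing more can be done
```

I handed the job in at about 13.4 s. The post is standing in the socket cup, still gripped at 110 N and pushed into the half-clip. No verdict is reported, so the points below are my own last readings.

**What I did:** I took the leaning tube from the grey pot, leaving the orange rod and the thinner lying tube alone. I drew it out along its own axis, turned it upright square to the partition, and lowered it into the cup until the foot touched bottom. Then I pushed it sideways in small steps.

**Last checks:**
- **Push:** about 9 N sideways and steady over a one-second hold. The step-by-step stiffness of about 3 N/mm matches the clip. Friction at the foot could account for 1–2 N of that reading.
- **Foot:** pressed on the bottom with about 4 N; the computed foot height is about 1 mm above the nominal bottom.
- **Grip:** finger opening 19.6 mm, with no visible slip of the post in the jaws.
- **Scene:** the pot is standing, and the bottle, dish, scoop and fork look unmoved.

**Disagreements:**
- **Tilt:** the side view puts the post upright within about 1°. The wrist-camera position of the plug is some 9 pixels off my model, which would mean about 2.5° if it were all tilt. Both are inside the 4° limit.
- **Cup position:** the top camera put the cup about 8 mm from where the side and wrist cameras did. I used the wrist measurement, and the fit confirmed it.
- **Clip contact:** the post touched the clip about 2 mm earlier than I had calculated.

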